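# Stack the limb-clamp tray on its base beside the ECG recorder

### The job

Stack the white blue-handled tray that holds the four coloured limb clamps onto the empty grey base tray: carry it upright by its handle and lower it gently, not dropping it, until all four corner lugs are fully home in the base's blue corner sockets (either way round), then let go. Leave the base, the grey-handled tray of chest bulbs and the gel bottle where they stand.

Things in the scene. Friction and masses are not known exactly. Their poses are not given: they have to be found in the camera images.
- clamp_tray: Tray to stack, 0.45 kg: white, 170 (x) by 130 (y), BLUE handle, 4 coloured limb clamps inside. Origin: footprint centre at the feet of its 4 blue corner lugs (12 dia, 24 long, at x +-70, y +-50); z up. White body z 24 to 56, clamps to 60. Handle: bar 14 square along x at y 0, bar centre z 110, free from x -75 to 75 and down to z 60. Half a turn fits too. All in mm.
- base_tray: Empty base tray, grey, 1.5 kg, loose: 188 (x) by 148 (y) by 50 high (mm). Four square blue-walled sockets at x +-70, y +-50, each 36 wide at the mouth (z 50), narrowing evenly to 22 at its black floor (z 30). Origin: centre of underside; z up. With the lugs home, the stacked tray's origin lies 30 mm above this one, within 7 mm sideways, x axes parallel.
- bulb_tray: Bystander, leave it: similar white tray 170 by 130 mm with a GREY handle, holding six small coloured balls (chest bulbs); flat underside without lugs. Origin: centre of the underside; handle bar along its x, top at z = 97 mm.
- gel_bottle: Bystander, leave it: upright white gel bottle with blue cap and label, 56 mm in diameter, 150 mm tall. Origin: centre of the underside.

How it is judged:
At the end, for the whole second after the job is handed in: The limb-clamp tray rests still and level (0.06 rad) on the level base: origins within 12 mm sideways, 25 to 34 mm apart in height, x axes parallel within 10 degrees either way round. Base within 40 mm, bulb tray and upright bottle (0.2 rad) within 30 mm of their starts; all released (horizontal distance between clamp_tray and base_tray below 0.012 m and z of clamp_tray in the frame of base_tray between 0.025 and 0.034 m and angle between the x axis of clamp_tray and the x axis of base_tray, either way round below 0.175 rad and angle between each of clamp_tray, base_tray's own z axis and vertical below 0.06 rad and linear speed of clamp_tray below 0.02 m/s and distance of base_tray from where it was at the start of the episode below 0.04 m and distance of each of bulb_tray, gel_bottle from where it was at the start of the episode below 0.03 m and angle between gel_bottle's own z axis and vertical below 0.2 rad); the robot touches nothing.
It fails at once if the limb-clamp tray is tipped by more than 35 degrees (angle between clamp_tray's own z axis and vertical above 0.61 rad).
It fails at once if the limb-clamp tray is dropped onto the base (faster than 0.7 m/s, a fall of about 25 mm, just over the base) (horizontal distance between clamp_tray and base_tray below 0.06 m and z of clamp_tray in the frame of base_tray below 0.08 m and linear speed of clamp_tray above 0.7 m/s).
It fails at once if the bulb tray is moved by more than 30 mm (distance of bulb_tray from where it was at the start of the episode above 0.03 m).
It fails at once if the gel bottle is moved by more than 30 mm or tipped (distance of gel_bottle from where it was at the start of the episode above 0.03 m or angle between gel_bottle's own z axis and vertical above 0.5 rad).
It also fails if it takes over 40 s, if anything falls off the work surface, if the arm or the gripper's body presses on something with over 40 N, if the wrist force passes 120 N, or if a joint passes its speed limit or range.

### The arm

A 7-joint arm with a two-finger parallel gripper is mounted at the origin on the work surface. World frame = base frame: x ahead of the robot, y to its left, z up, the work surface at z = 0. Lengths are in m, angles in rad, forces in N, time in s.
With the tool pointing down it reaches from about 0.35 to 0.9 m from the base axis. Payload 8.1 kg.
Tool frame: the origin (TCP) lies on the mounting face of the last link; the fingertips stand 173 mm ahead of it and the grasp point (between the pads) lies 155 mm ahead of it; z points along the fingers, y is the line along which they close (so a half turn about z gives the same grasp; the last joint's range is limited). The gripper opens to 85 mm and grips with 20 to 120 N. Pads are 22 mm wide; open, the fingers measure 114 mm over their backs; the gripper's body (76 mm by 85 mm) begins 54 mm behind the grasp point. The pads swing forward as they close: fully open they stand 13 mm farther back than shut.
Start: joints at [1.029, 0.434, 0.025, 1.573, -0.012, 1.134, -0.075], TCP at [0.266, -0.566, 0.405] pointing down, gripper open.
Joint ranges: [-2.62, 2.62], [-0.44, 2.09], [-1.27, 1.32], [0.08, 2.57], [-1.32, 4.46], [0.12, 2], [-2.74, 2.74]. Speed limits (rad/s): [2.22, 2.22, 3.01, 3.01, 3.14, 3.14, 3.14].

### API

Orientations are given as a 3x3 rotation matrix whose columns are the frame's x, y, z axes.
In Python, from bench import r, eyes gives the robot as it stands.
- The arm moves only by the tool send_rows, never from a script. Its argument "commands" is a list of rows, each an object with "gripper": the closure, from -1 (fully open) to 1 (shut), so that 0 is half open; "linear": the shift along the tool's x, y, z in cm, a list of three; "spin": the turn about the tool's z in degrees. In form: [{"gripper": gripper, "linear": [x, y, z], "spin": spin}, ...]. A call has 1 to 10 rows; each row is the pose to reach, as a shift and turn from the pose commanded when the call began, along the tool's axes at that moment; what a row does not reach only later rows make up. A row lasts 1/12 s, in which the tool goes at most 41.7 mm and 7.16 degrees, less where a joint would pass 70% of its speed; a pose out of reach is approached as far as the arm can. A call with a gripper value outside its range is refused whole. The fingers move at their own pace and stop on an object; "force" is the grip in N (left out, the last holds). Time passes only in rows, so rows that repeat a pose let the fingers close. It gives the time, the measured TCP pose, the force, the opening and the grip force at its end, in the units of the state.
- r.get_obs(): the state, without advancing time (a new reading comes with each control period).
- eyes.camera(name): name is "scene" or "top" or "wrist"; returns (picture, depth): 480x640x3 uint8, red, green, blue; 480x640 float32, m along the optical axis (not along the pixel's ray), 0 where there is no reading.
- eyes.camera_model(name): a dict with "fx", "fy", "cx", "cy" (pixels), "rvec" (rotation vector, rad) and "tvec" (3), from world to camera coordinates, as OpenCV has them. Camera axes: x right, y down, z forward; pixel columns grow to the right and rows downward; lengths in m; the calibration is good to about 2 mm. The wrist camera is an equidistant fisheye: a pixel r from the principal point sees the ray r / f radians off the axis. A picture is of the moment at which its call begins: read the wrist's pose just before it. camera_model takes no time and is no camera call; for the wrist camera it gives the pose at the moment of the call.
- r.close_job(): hands the job in; it is judged then, once.
The state is a dict: "clock": time; "qpos": joint angles; "joint_vel": joint speeds; "joint_torque": joint torques, N m; "eef_pos": TCP position; "orientation": TCP orientation; "force": force on the tool from outside, world axes, zero at the start; "wrist_torque": the same for the moment, N m; "finger_gap": finger opening in m; "finger_force": force on a finger pad.
Only numpy, scipy, OpenCV 4.12 (cv2) and the standard library are available. Lean on these libraries where they do the work, as an engineer would, in place of code of your own. Each camera call takes 0.05 s, during which the arm holds its last target. There are 200 camera calls.

## Working session

There is one attempt and no reset: what is moved stays moved. The work goes in short steps, Python scripts to look and compute and a tool call to move; the robot and the scene stay as the last step left them, time stands still between calls to the robot, and variables do not carry over. Pictures are saved under pics/ and viewed, at most 10 in all, crops included, and the job is handed in when it is done.

Besides the shell and the picture viewer there is one more tool, called as name(argument=value, ...) on one line, values as JSON. send_rows: Moves the arm, as the interface text tells. Its arguments: {"type":"object","properties":{"commands":{"type":"array","items":{"type":"object","properties":{"gripper":{"type":"number"},"linear":{"type":"array","items":{"type":"number"}},"spin":{"type":"number"}}}},"force":{"type":"number"}},"required":["commands"]}

```bash
mkdir -p pics; ls; python3 - <<'E'
from bench import r, eyes
import cv2, numpy as np
o=r.get_obs(); print(o['clock'],o['eef_pos'],o['orientation'],o['finger_gap'])
for n in ('scene','top'):
    im,d=eyes.camera(n); cv2.imwrite(f'pics/{n}0.png',im[...,::-1]); np.save(f'{n}_d.npy',d)
    print(n,eyes.camera_model(n))
E
```

```text
pics
0.0 [ 0.26541028 -0.5655868   0.40391324] [[ 9.05274867e-01  4.24825589e-01 -7.96131029e-04]
 [ 4.24826315e-01 -9.05273816e-01  1.38571626e-03]
 [-1.32028848e-04 -1.59267151e-03 -9.99998723e-01]] 0.085292360739986
scene {'fx': 473.46693183191996, 'fy': 473.46693183191996, 'cx': 313.9725189641347, 'cy': 241.0739404455195, 'rvec': array([ 1.06503788,  2.27265353, -1.13861881]), 'tvec': array([ 0.35059493, -0.23285222,  1.45633776])}
top {'fx': 506.5628658871528, 'fy': 506.5628658871528, 'cx': 314.86285582125805, 'cy': 245.73365245871295, 'rvec': array([ 2.1508835 , -2.19611008,  0.13652377]), 'tvec': array([0.01260338, 0.58273571, 1.04022672])}
```

View pics/scene0.png

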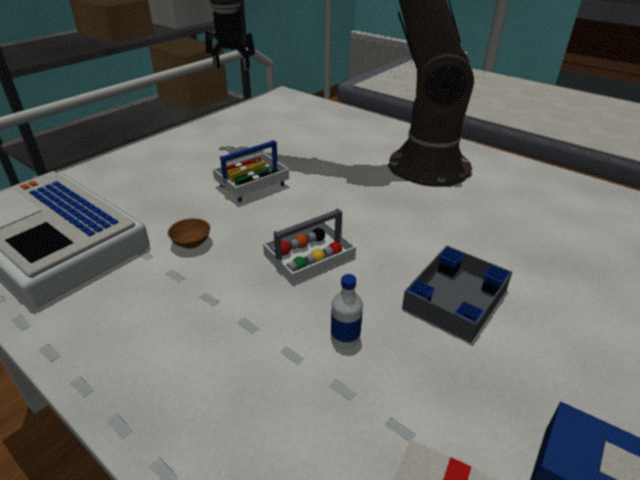

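View pics/top0.png

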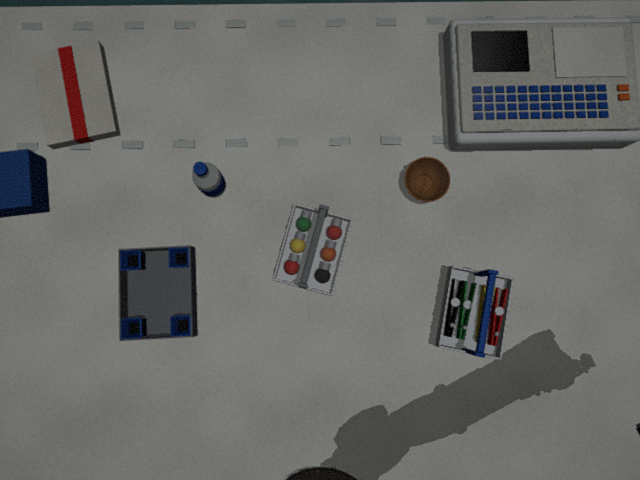

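The top view shows the clamp tray's blue handle from about (492,272) to (482,355). The base tray is at about (159,293) with sockets at its corners, the bulb tray at (312,250) and the bottle at (208,178).

```bash
cat > h.py <<'E'
import cv2, numpy as np
def cast(m,px,z,fish=False):
    """pixels -> world points on the plane z"""
    R=cv2.Rodrigues(np.array(m['rvec']))[0]; t=np.array(m['tvec']); c=-R.T@t
    u=(np.atleast_2d(px)-[m['cx'],m['cy']])/[m['fx'],m['fy']]
    if fish:
        th=np.linalg.norm(u,axis=1,keepdims=True); u=u/th; d=np.c_[u*np.sin(th),np.cos(th)]
    else: d=np.c_[u,np.ones(len(u))]
    d=d@R; return c+d*((z-c[2])/d[:,2])[:,None]
def blue(im,s=120,v=40):
    h=cv2.cvtColor(im,cv2.COLOR_RGB2HSV)
    return cv2.inRange(h,(105,s,v),(130,255,255))
def blobs(mask,a=20):
    n,l,st,ce=cv2.connectedComponentsWithStats(mask)
    return [(st[i],ce[i],np.argwhere(l==i)[:,::-1]) for i in range(1,n) if st[i][4]>=a]
def rect(px,m,z,fish=False):
    p=cast(m,px.astype(float),z,fish)[:,:2]
    (c,s,a)=cv2.minAreaRect((p*1000).astype(np.float32)); b=cv2.boxPoints((c,s,a))
    e=max([b[1]-b[0],b[2]-b[1]],key=np.linalg.norm)
    return np.round(c,1),np.round(sorted(s),1),round(float(np.degrees(np.arctan2(e[1],e[0]))%180),1)
E
python3 - <<'E'
from bench import eyes
from h import *
m=eyes.camera_model('top'); im=cv2.imread('pics/top0.png')[...,::-1].copy(); d=np.load('top_d.npy')
R=cv2.Rodrigues(np.array(m['rvec']))[0]; print('cam',-R.T@m['tvec'])
for st,ce,px in blobs(blue(im)):
    if 240<ce[1]<380: 
        dd=d[px[:,1],px[:,0]]; dm=np.median(dd[dd>0]); p=R.T@(np.array([(ce[0]-m['cx'])/m['fx']*dm,(ce[1]-m['cy'])/m['fy']*dm,dm])-m['tvec'])
        print(st,ce.round(1),'depthpt',p.round(3), 'z.117',rect(px,m,.117),'z.05',rect(px,m,.05))
# base outline: dark region
h=cv2.cvtColor(im,cv2.COLOR_RGB2HSV); dk=((h[...,2]<90)|(blue(im)>0)).astype(np.uint8)
dk[:,:100]=0; dk[:,220:]=0; dk[:230]=0; dk[360:]=0
px=np.argwhere(dk)[:,::-1]; print('base',rect(px,m,.05))
# grid of heights near bulb tray and bottle
for n,(x0,y0,x1,y1) in dict(bulb=(270,200,355,300),bottle=(190,158,228,198),clamp=(435,262,515,360)).items():
    g=np.argwhere(np.ones((y1-y0,x1-x0)))[:,::-1]+[x0,y0]; dd=d[g[:,1],g[:,0]]
    P=(np.c_[(g-[m['cx'],m['cy']])/[m['fx'],m['fy']],np.ones(len(g))]*dd[:,None]-m['tvec'])@R
    P=P[(dd>0)&(P[:,2]>.03)]; t=P[P[:,2]>np.percentile(P[:,2],99.5)-.012]
    print(n,P.min(0).round(3),P.max(0).round(3),'top',t.mean(0).round(3),len(t)); 
    print(cv2.minAreaRect((t[:,:2]*1000).astype(np.float32)))
E
```

```text
cam [0.46706823 0.01991663 1.09693299]
[168 247  21  21 276] [177.3 256.6] depthpt [0.564 0.287 0.045] z.117 (array([556.9, 267.1]), array([38.6, 39.1]), 0.3) z.05 (array([563.1, 284. ]), array([41.2, 41.7]), 0.3)
[120 250  22  21 304] [128.9 259.4] depthpt [0.561 0.387 0.044] z.117 (array([553.5, 358.3]), array([38.9, 40.2]), 91.1) z.05 (array([559.4, 381.4]), array([41.6, 42.9]), 91.1)
[475 270  23  87 613] [485.9 313.4] depthpt [ 0.436 -0.325  0.117] z.117 (array([ 437.3, -325.3]), array([ 18.2, 167. ]), 167.6) z.05 (array([ 435.3, -348.9]), array([ 19.4, 178.4]), 167.6)
[170 315  21  22 274] [179.  325.1] depthpt [0.424 0.282 0.045] z.117 (array([426.2, 262.3]), array([38. , 39.6]), 0.5) z.05 (array([423.4, 278.8]), array([40.6, 42.3]), 0.5)
[121 318  22  21 307] [130.  327.9] depthpt [0.42  0.382 0.044] z.117 (array([423.3, 354.2]), array([37.6, 40.8]), 88.7) z.05 (array([420.3, 377.1]), array([40.2, 43.6]), 88.7)
base (array([492. , 325.4]), array([158.3, 187.3]), 1.8)
bulb [ 0.481 -0.078  0.03 ] [0.676 0.092 0.102] top [0.576 0.006 0.096] 619
((577.0133056640625, 6.118721008300781), (18.960174560546875, 169.89134216308594), 73.52255249023438)
bottle [0.696 0.192 0.03 ] [0.752 0.246 0.155] top [0.724 0.22  0.149] 160
((723.9645385742188, 220.6179656982422), (25.72562026977539, 25.29532241821289), 63.487518310546875)
clamp [ 0.341 -0.407  0.03 ] [ 0.534 -0.244  0.122] top [ 0.437 -0.324  0.116] 743
((438.192626953125, -324.3342590332031), (20.643404006958008, 170.11557006835938), 77.83837127685547)
```

send_rows(commands=[{"gripper":-1,"linear":[3,-1.7,0.4],"spin":4},{"gripper":-1,"linear":[6,-3.4,0.9],"spin":9},{"gripper":-1,"linear":[9,-5,1.4],"spin":13},{"gripper":-1,"linear":[12.2,-6.9,2],"spin":18},{"gripper":-1,"linear":[15.4,-8.7,2.5],"spin":23},{"gripper":-1,"linear":[18.6,-10.5,3],"spin":28},{"gripper":-1,"linear":[21.5,-12.1,3.5],"spin":33},{"gripper":-1,"linear":[24,-13.5,4],"spin":37.5},{"gripper":-1,"linear":[25.8,-14.5,4],"spin":37.5},{"gripper":-1,"linear":[25.8,-14.5,4],"spin":37.5}])

```text
clock: 0.93
eef_pos: [0.4405, -0.3201, 0.364]
orientation: [[0.978, -0.207, 0.0], [-0.207, -0.978, 0.003], [-0.0, -0.003, -1.0]]
force: [0.4, 0.6, 1.3]
finger_gap: 0.0852
finger_force: 0.0
```

```bash
python3 - <<'E'
from bench import r,eyes
from h import *
o=r.get_obs(); m=eyes.camera_model('wrist'); im,d=eyes.camera('wrist'); cv2.imwrite('pics/w1.png',im[...,::-1])
print(o['clock'],o['eef_pos'],o['orientation'].round(4),m['fx'])
for st,ce,px in blobs(blue(im),100): print(st,ce.round(1),rect(px,m,.117,True))
E
```

```text
0.9333 [ 0.44053286 -0.32013609  0.36404215] [[ 9.783e-01 -2.073e-01  2.000e-04]
 [-2.073e-01 -9.783e-01  2.800e-03]
 [-3.000e-04 -2.700e-03 -1.000e+00]] 371.64829954431775
[ 313  120   33  243 4879] [327.5 237.1] (array([ 437.2, -328. ]), array([ 17.8, 165.6]), 167.8)
```

View pics/w1.png

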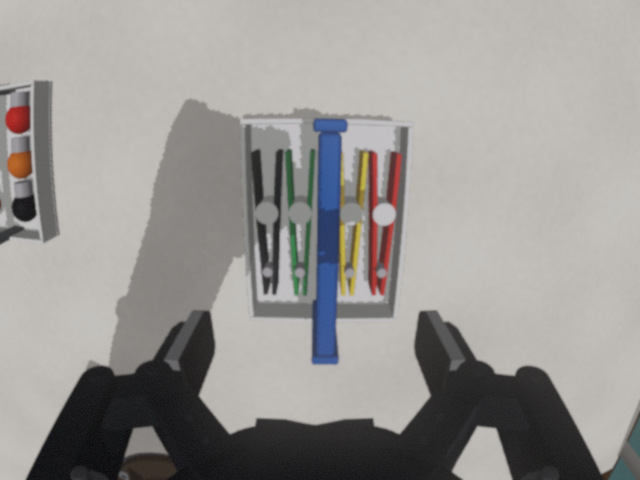

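The wrist view shows the blue handle upright between the open fingers, from (330,120) to (325,363), and it lies within 3 mm of the top-camera estimate. The measured pose was still settling towards the commanded one, so I only need to go down.

send_rows(commands=[{"gripper":-1,"linear":[0,0.1,1.5],"spin":0},{"gripper":-1,"linear":[0,0.1,3.5],"spin":0},{"gripper":-1,"linear":[0,0.1,5.5],"spin":0},{"gripper":-1,"linear":[0,0.1,7.5],"spin":0},{"gripper":-1,"linear":[0,0.1,9],"spin":0},{"gripper":-1,"linear":[0,0.1,9.9],"spin":0},{"gripper":-1,"linear":[0,0.1,9.9],"spin":0},{"gripper":-1,"linear":[0,0.1,9.9],"spin":0}])

```text
clock: 1.65
eef_pos: [0.4369, -0.3266, 0.2658]
orientation: [[0.977, -0.215, -0.001], [-0.215, -0.977, -0.0], [-0.001, 0.0, -1.0]]
force: [-0.0, -0.3, 0.5]
finger_gap: 0.0856
finger_force: 0.0
```

send_rows(commands=[{"gripper":0.2,"linear":[0,0,0],"spin":0},{"gripper":0.5,"linear":[0,0,0],"spin":0},{"gripper":1,"linear":[0,0,0],"spin":0},{"gripper":1,"linear":[0,0,0],"spin":0},{"gripper":1,"linear":[0,0,0],"spin":0},{"gripper":1,"linear":[0,0,0],"spin":0},{"gripper":1,"linear":[0,0,0],"spin":0},{"gripper":1,"linear":[0,0,0],"spin":0},{"gripper":1,"linear":[0,0,0],"spin":0},{"gripper":1,"linear":[0,0,0],"spin":0}], force=60)

```text
clock: 2.48
eef_pos: [0.4373, -0.3265, 0.266]
orientation: [[0.977, -0.215, 0.0], [-0.215, -0.977, -0.001], [0.001, 0.001, -1.0]]
force: [-0.5, -4.3, 3.5]
finger_gap: 0.0128
finger_force: 59.6
```

send_rows(commands=[{"gripper":1,"linear":[0,0,-0.5],"spin":0},{"gripper":1,"linear":[0,0,-1.5],"spin":0},{"gripper":1,"linear":[0,0,-3],"spin":0},{"gripper":1,"linear":[0,0,-5],"spin":0},{"gripper":1,"linear":[0,0,-7.2],"spin":0},{"gripper":1,"linear":[0,0,-9.6],"spin":0},{"gripper":1,"linear":[0,0,-12],"spin":0},{"gripper":1,"linear":[0,0,-14],"spin":0},{"gripper":1,"linear":[0,0,-15.5],"spin":0},{"gripper":1,"linear":[0,0,-16],"spin":0}])

```text
clock: 3.32
eef_pos: [0.4375, -0.3255, 0.4284]
orientation: [[0.977, -0.213, 0.002], [-0.213, -0.977, -0.001], [0.003, 0.0, -1.0]]
force: [1.1, -0.4, -4.9]
finger_gap: 0.0128
finger_force: 58.8
```

```bash
python3 - <<'E'
from bench import r,eyes
from h import *
im,d=eyes.camera('scene'); cv2.imwrite('pics/s2.png',im[40:280,150:470,::-1].repeat(2,0).repeat(2,1))
E
```

```text
(no output)
```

View pics/s2.png

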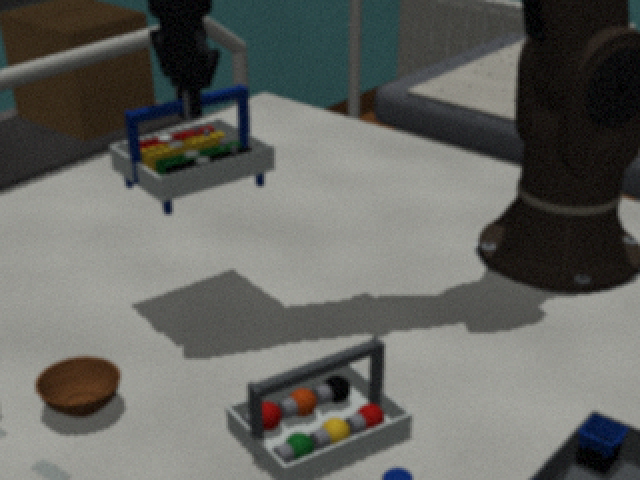

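The tray is held level at about 16 cm, with the lugs clear of the table. I carry it across now.

send_rows(commands=[{"gripper":1,"linear":[-0.05,-0.4,0],"spin":0},{"gripper":1,"linear":[-0.2,-1.4,0],"spin":0},{"gripper":1,"linear":[-0.4,-3,0],"spin":0},{"gripper":1,"linear":[-0.7,-5.2,0],"spin":0},{"gripper":1,"linear":[-1.05,-7.8,0],"spin":0},{"gripper":1,"linear":[-1.4,-10.6,0],"spin":0},{"gripper":1,"linear":[-1.8,-13.4,0],"spin":0},{"gripper":1,"linear":[-2.15,-16.2,0],"spin":0},{"gripper":1,"linear":[-2.55,-19,0],"spin":0},{"gripper":1,"linear":[-2.9,-21.8,0],"spin":0}])

```text
clock: 4.2
eef_pos: [0.4547, -0.1043, 0.4244]
orientation: [[0.977, -0.213, -0.003], [-0.213, -0.977, 0.001], [-0.003, 0.0, -1.0]]
force: [1.6, 0.5, -5.1]
finger_gap: 0.013
finger_force: 58.7
```

send_rows(commands=[{"gripper":1,"linear":[-0.35,-2.8,0],"spin":0},{"gripper":1,"linear":[-0.75,-5.6,0],"spin":0},{"gripper":1,"linear":[-1.1,-8.4,0],"spin":0},{"gripper":1,"linear":[-1.5,-11.2,0],"spin":0},{"gripper":1,"linear":[-1.85,-14,0],"spin":0},{"gripper":1,"linear":[-2.2,-16.8,0],"spin":0},{"gripper":1,"linear":[-2.6,-19.6,0],"spin":0},{"gripper":1,"linear":[-3,-22.4,0],"spin":0},{"gripper":1,"linear":[-3.35,-25.2,0],"spin":0},{"gripper":1,"linear":[-3.7,-28,0],"spin":0}])

```text
clock: 5.03
eef_pos: [0.4781, 0.1766, 0.4243]
orientation: [[0.977, -0.213, -0.003], [-0.213, -0.977, -0.001], [-0.003, 0.001, -1.0]]
force: [1.4, -0.1, -5.1]
finger_gap: 0.0131
finger_force: 58.7
```

send_rows(commands=[{"gripper":1,"linear":[-0.4,-2.8,0],"spin":-1.5},{"gripper":1,"linear":[-0.75,-5.4,0],"spin":-3},{"gripper":1,"linear":[-1.05,-7.8,0],"spin":-5},{"gripper":1,"linear":[-1.35,-10,0],"spin":-7},{"gripper":1,"linear":[-1.6,-11.9,0],"spin":-9},{"gripper":1,"linear":[-1.8,-13.4,0],"spin":-11},{"gripper":1,"linear":[-1.95,-14.5,0],"spin":-13},{"gripper":1,"linear":[-2.05,-15.2,0],"spin":-14},{"gripper":1,"linear":[-2.1,-15.5,0],"spin":-14.3},{"gripper":1,"linear":[-2.1,-15.5,0],"spin":-14.3}])

```text
clock: 5.87
eef_pos: [0.492, 0.3307, 0.4253]
orientation: [[0.999, 0.034, -0.001], [0.034, -0.999, -0.0], [-0.001, 0.0, -1.0]]
force: [-0.4, 0.3, -5.2]
finger_gap: 0.0129
finger_force: 58.7
```

send_rows(commands=[{"gripper":1,"linear":[0,0,2],"spin":0},{"gripper":1,"linear":[0,0,4],"spin":0},{"gripper":1,"linear":[0,0,5],"spin":0},{"gripper":1,"linear":[0,0,5],"spin":0},{"gripper":1,"linear":[0,0,5],"spin":0},{"gripper":1,"linear":[0,0,5],"spin":0}])

```text
clock: 6.37
eef_pos: [0.4925, 0.3305, 0.3768]
orientation: [[0.999, 0.033, 0.001], [0.033, -0.999, 0.001], [0.001, -0.001, -1.0]]
force: [0.1, 0.1, -5.5]
finger_gap: 0.0132
finger_force: 58.9
```

```bash
python3 - <<'E'
from bench import r,eyes
from h import *
o=r.get_obs(); print(o['clock'],o['eef_pos'],o['force'],np.degrees(np.arctan2(o['orientation'][1,0],o['orientation'][0,0])))
m=eyes.camera_model('wrist'); im,d=eyes.camera('wrist'); cv2.imwrite('pics/w3.png',im[...,::-1])
im,d=eyes.camera('top'); cv2.imwrite('pics/t3.png',im[200:400,60:300,::-1].repeat(2,0).repeat(2,1))
im,d=eyes.camera('scene'); cv2.imwrite('pics/s3.png',im[100:380,330:560,::-1].repeat(2,0).repeat(2,1))
a=cv2.imread('pics/w3.png'); b=cv2.imread('pics/s3.png'); c=cv2.resize(a,(427,320)); b=cv2.resize(b,(263,320)); t=cv2.imread('pics/t3.png')
can=np.zeros((600,800,3),np.uint8); can[:320,:427]=c; can[:320,430:693]=b; can[322:600,:334]=cv2.resize(t,(334,278)); cv2.imwrite('pics/c3.png',can)
E
```

```text
6.3667 [0.49250971 0.33050674 0.37684685] [ 0.09969699  0.115607   -5.50763867] 1.8954527316735856
```

View pics/c3.png

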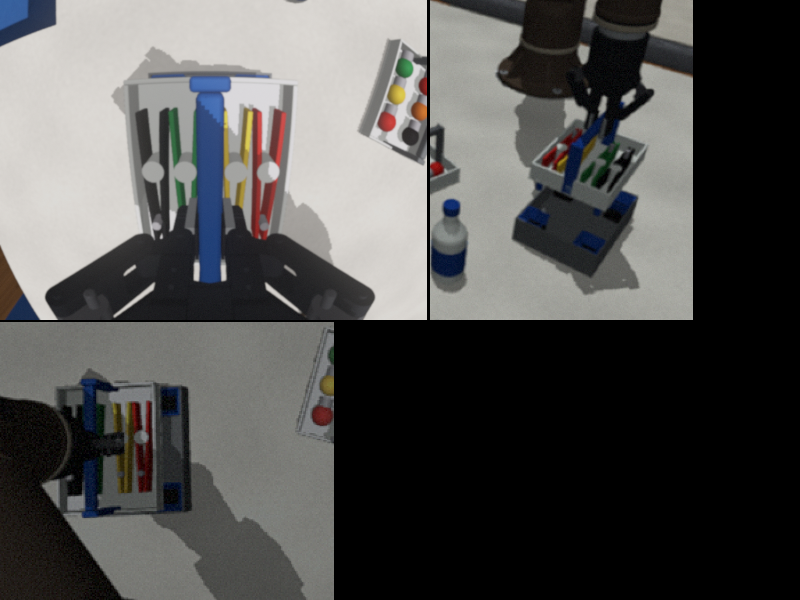

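The tray hangs level above the base, parallel to it. I check the handle ends in the top view, and the visible base sockets, before lowering.

```bash
python3 - <<'E'
from bench import r,eyes
from h import *
print(r.get_obs()['eef_pos'])
m=eyes.camera_model('top'); im,d=eyes.camera('top')
for st,ce,px in blobs(blue(im)):
    if 220<ce[1]<380 and 80<ce[0]<240: print(st,ce.round(1),'z.229',rect(px,m,.229),'z.05',rect(px,m,.05))
# tray's white near rim (z=.105+... = body top .056+.112)
m=eyes.camera_model('wrist'); im,d=eyes.camera('wrist')
for st,ce,px in blobs(blue(im),100): print('w',st,ce.round(1),rect(px,m,.229,True))
E
```

```text
[0.49235896 0.33072736 0.37683361]
[118 241  12  38 288] [123.5 257.8] z.229 (array([544.4, 332.6]), array([18.9, 63.4]), 178.9) z.05 (array([560.4, 397.1]), array([22.8, 76.5]), 178.9)
[176 247  13  21 103] [184.4 256.7] z.229 (array([546.6, 231.6]), array([20.4, 34.4]), 178.9) z.05 (array([563. , 275.2]), array([24.6, 41.5]), 178.9)
[119 300  12  41 303] [124.1 319.7] z.229 (array([442.4, 329.6]), array([18.3, 66.8]), 4.1) z.05 (array([437.3, 393.5]), array([22.1, 80.5]), 4.1)
[177 315  14  21  80] [185.6 325.6] z.229 (array([431.3, 228.2]), array([21.8, 33.4]), 178.7) z.05 (array([423.9, 271.2]), array([26.3, 40.3]), 178.7)
w [   0    0   70   68 3076] [26.4 25.4] (array([621. , 442.9]), array([30.5, 39. ]), 95.9)
w [  285   115    60   311 11682] [314.3 258.1] (array([512. , 331.1]), array([ 18.3, 127.5]), 2.0)
w [  9 442  49  38 964] [ 33.1 466.6] (array([340.9, 536.7]), array([ 29.1, 110.1]), 136.2)
```

The handle centre is at (0.4925, 0.331) and the base centre at (0.492, 0.330), with yaws of 1.7° and 1.9°. That is well inside the socket funnel, so I lower the tray.

send_rows(commands=[{"gripper":1,"linear":[0,0,0.6],"spin":0},{"gripper":1,"linear":[0,0,1.4],"spin":0},{"gripper":1,"linear":[0,0,2.3],"spin":0},{"gripper":1,"linear":[0,0,3.2],"spin":0},{"gripper":1,"linear":[0,0,4],"spin":0},{"gripper":1,"linear":[0,0,4.6],"spin":0},{"gripper":1,"linear":[0,0,5.1],"spin":0},{"gripper":1,"linear":[0,0,5.4],"spin":0},{"gripper":1,"linear":[0,0,5.7],"spin":0},{"gripper":1,"linear":[0,0,6],"spin":0}])

```text
clock: 7.45
eef_pos: [0.4922, 0.3307, 0.3157]
orientation: [[0.999, 0.034, 0.0], [0.034, -0.999, 0.0], [0.0, -0.0, -1.0]]
force: [0.3, -0.6, -5.0]
finger_gap: 0.0132
finger_force: 58.8
```

send_rows(commands=[{"gripper":1,"linear":[0,0,0.2],"spin":0},{"gripper":1,"linear":[0,0,0.4],"spin":0},{"gripper":1,"linear":[0,0,0.6],"spin":0},{"gripper":1,"linear":[0,0,0.8],"spin":0},{"gripper":1,"linear":[0,0,1.0],"spin":0},{"gripper":1,"linear":[0,0,1.2],"spin":0},{"gripper":1,"linear":[0,0,1.4],"spin":0},{"gripper":1,"linear":[0,0,1.6],"spin":0},{"gripper":1,"linear":[0,0,1.7],"spin":0},{"gripper":1,"linear":[0,0,1.7],"spin":0}])

```text
clock: 8.28
eef_pos: [0.4921, 0.3305, 0.2984]
orientation: [[0.999, 0.034, -0.0], [0.034, -0.999, -0.0], [-0.0, 0.0, -1.0]]
force: [-0.6, -0.2, -5.9]
finger_gap: 0.0127
finger_force: 58.8
```

No wall contact and the weight still hangs from the gripper. About 2 mm more to go.

send_rows(commands=[{"gripper":1,"linear":[0,0,0.1],"spin":0},{"gripper":1,"linear":[0,0,0.15],"spin":0},{"gripper":1,"linear":[0,0,0.2],"spin":0},{"gripper":1,"linear":[0,0,0.25],"spin":0},{"gripper":1,"linear":[0,0,0.25],"spin":0},{"gripper":1,"linear":[0,0,0.25],"spin":0}])

```text
clock: 8.78
eef_pos: [0.4921, 0.3306, 0.2962]
orientation: [[0.999, 0.034, 0.0], [0.034, -0.999, -0.0], [0.0, 0.0, -1.0]]
force: [-0.1, -0.3, -5.9]
finger_gap: 0.0128
finger_force: 58.9
```

send_rows(commands=[{"gripper":1,"linear":[0,0,0.1],"spin":0},{"gripper":1,"linear":[0,0,0.2],"spin":0},{"gripper":1,"linear":[0,0,0.2],"spin":0},{"gripper":1,"linear":[0,0,0.2],"spin":0}])

```text
clock: 9.12
eef_pos: [0.4921, 0.3302, 0.2957]
orientation: [[0.999, 0.033, 0.001], [0.033, -0.999, -0.001], [0.001, 0.001, -1.0]]
force: [-4.5, -5.5, 11.8]
finger_gap: 0.0128
finger_force: 61.3
```

The force has reversed to about 12 N up at exactly the expected height, so the lugs are home. I ease off, open, then rise.

send_rows(commands=[{"gripper":1,"linear":[0,0,-0.1],"spin":0},{"gripper":0.8,"linear":[0,0,-0.1],"spin":0},{"gripper":0.5,"linear":[0,0,-0.1],"spin":0},{"gripper":0,"linear":[0,0,-0.1],"spin":0},{"gripper":-0.5,"linear":[0,0,-0.1],"spin":0},{"gripper":-1,"linear":[0,0,-0.1],"spin":0},{"gripper":-1,"linear":[0,0,-0.1],"spin":0},{"gripper":-1,"linear":[0,0,-0.1],"spin":0},{"gripper":-1,"linear":[0,0,-0.1],"spin":0},{"gripper":-1,"linear":[0,0,-0.1],"spin":0}])

```text
clock: 9.95
eef_pos: [0.4922, 0.3306, 0.2952]
orientation: [[0.999, 0.034, 0.0], [0.034, -0.999, 0.0], [0.0, -0.0, -1.0]]
force: [1.2, -0.7, -0.2]
finger_gap: 0.0856
finger_force: 0.0
```

send_rows(commands=[{"gripper":-1,"linear":[0,0,-0.5],"spin":0},{"gripper":-1,"linear":[0,0,-1.5],"spin":0},{"gripper":-1,"linear":[0,0,-3],"spin":0},{"gripper":-1,"linear":[0,0,-5],"spin":0},{"gripper":-1,"linear":[0,0,-7.5],"spin":0},{"gripper":-1,"linear":[0,0,-10],"spin":0},{"gripper":-1,"linear":[0,0,-11.5],"spin":0},{"gripper":-1,"linear":[0,0,-12],"spin":0},{"gripper":-1,"linear":[0,0,-12],"spin":0},{"gripper":-1,"linear":[0,0,-12],"spin":0}])

```text
clock: 10.78
eef_pos: [0.4919, 0.3304, 0.4149]
orientation: [[0.999, 0.034, -0.0], [0.034, -0.999, -0.0], [-0.0, 0.0, -1.0]]
force: [0.1, -0.9, 0.3]
finger_gap: 0.0853
finger_force: 0.0
```

```bash
python3 - <<'E'
from bench import r,eyes
from h import *
print(r.get_obs()['force'])
m=eyes.camera_model('wrist'); w,d=eyes.camera('wrist')
for st,ce,px in blobs(blue(w),100): print('w',st,ce.round(1),rect(px,m,.147,True))
s,_=eyes.camera('scene'); s=cv2.resize(s[160:360,380:540],(480,600),interpolation=cv2.INTER_CUBIC)
can=np.zeros((600,800,3),np.uint8); can[:,:480]=s; can[:240,480:]=cv2.resize(w,(320,240)); cv2.imwrite('pics/f.png',can[...,::-1])
E
```

```text
[ 0.09423344 -0.85637699  0.32916182]
w [   0    0   88   76 3790] [36. 31.] (array([659.4, 545.4]), array([58.6, 95.6]), 95.8)
w [ 301  116   29  220 3885] [314.8 217.3] (array([496.4, 329.6]), array([ 17.6, 157.9]), 2.0)
w [304 338  21   7 103] [311.8 341.1] (array([411.9, 327.3]), array([ 5.6, 15.3]), 92.1)
w [  8 429  40  51 640] [ 28.5 458.1] (array([128.3, 743.3]), array([ 23.8, 278.8]), 136.4)
```

View pics/f.png

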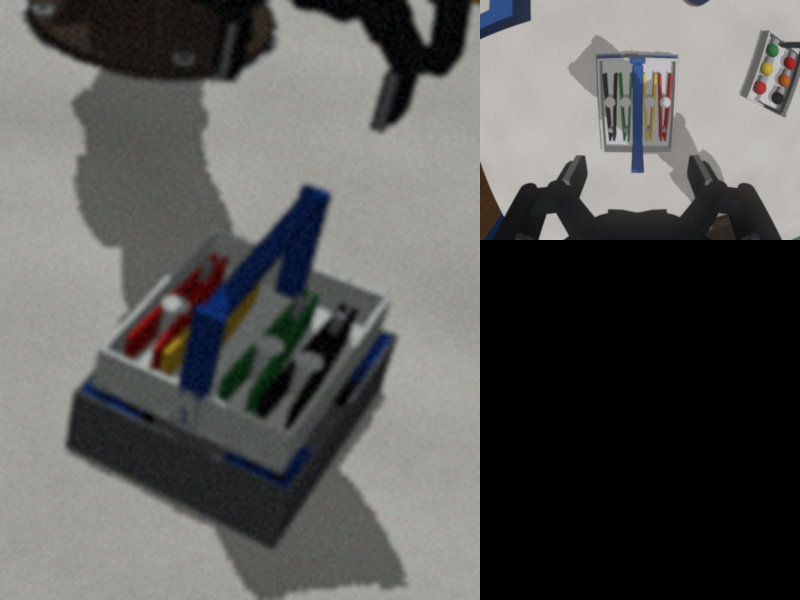

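The tray sits level and centred in the base with the handle upright, the gripper is clear, and the handle is at the seated height. I hand it in.

```bash
python3 -c "
from bench import r
print(r.close_job())"
```

```text
the job is handed in; nothing more can be done
None
```

The clamp tray is stacked level on the base with its lugs home in the sockets, released and with the gripper clear; the job was handed in at about 11 s, and no verdict came back.

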